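# Go / no-go check of a chocolate square, then into the gift box

## Robot

A 7-joint arm with a two-finger parallel gripper is mounted at the origin on the work surface. World frame = base frame: x ahead of the robot, y to its left, z up, the work surface at z = 0. Lengths are in m, angles in rad, forces in N, time in s.
With the tool pointing down it reaches from about 0.4 to 0.85 m from the base axis. Payload 10.4 kg.
Tool frame: the origin (TCP) lies at the very end of the fingers, on their centre line; the grasp point (between the pads) lies r.grip_depth behind it (r.grip_depth is the distance from the TCP to the grasp point, in m); y points along the fingers, z is the direction in which the jaws open and shut, and the axes are right-handed (so a half turn about y gives the same grasp; the last joint's range is limited). The gripper opens to 87 mm and grips with 3 to 60 N. Pads are 19 mm wide; open, the fingers measure 117 mm over their backs; the gripper's body (75 mm by 190 mm) begins 51 mm behind the grasp point.
Start: joints at [1.276, 0.332, -0.065, 1.46, 0.022, 1.35, -0.088], TCP at [0.168, -0.602, 0.223] pointing down, gripper open.
Joint ranges: [-2.6, 2.6], [-0.5, 2.12], [-1.47, 1.34], [0.16, 2.42], [-1.27, 4.41], [0.06, 2.06], [-2.6, 2.6]. Speed limits (rad/s): [2.22, 2.22, 2.79, 2.79, 3.14, 3.14, 3.14].

## Interface

Orientations are given as a unit quaternion [x, y, z, w].
In Python, from bench import r gives the robot as it stands.
- The arm moves only by the shell command python3 -m jog 'ROWS' [OPENING] [FORCE]. ROWS is JSON, a list of rows, each a list of 6 numbers: the shift along the tool's x, y, z in m, then the turn, a rotation vector about the tool's x, y, z in degrees. A call has 1 to 12 rows; each row shifts and turns the pose as measured when the row begins, along the tool's axes as they then stand; what a row does not reach is not made up. A row lasts 1/12 s, in which the tool goes at most 41.7 mm and 7.16 degrees, less where a joint would pass 70% of its speed; a pose out of reach is approached as far as the arm can. A call with a gripper value outside its range is refused whole. OPENING is the opening, from -1 (shut) to 1 (fully open), so that 0 is half open, set as the call begins (- or left out, the last holds). The fingers move at their own pace and stop on an object; FORCE is the grip in N (left out, the last holds). Time passes only in rows, so rows that do not move let the fingers close. It gives the time, the measured TCP pose, the force and the opening at its end, in the units of the state.
- r.read_state(): the state, without advancing time (a new reading comes with each control period).
- r.camera(name): name is "scene" or "top"; returns a dict with "image" (384x512x3 uint8, red, green, blue), "range_z" (384x512 float32, m along the optical axis (not along the pixel's ray), 0 where there is no reading), "K" (3x3 intrinsics, pixels), "R" (3x3) and "t" (3): a world point X has camera coordinates R X + t. Camera axes: x right, y down, z forward; pixel columns grow to the right and rows downward; lengths in m; the calibration is good to about 2 mm. A picture is of the moment at which its call begins.
- r.close_job(): hands the job in, once; it reports no verdict.
The state is a dict: "time": time; "joint_positions": joint angles; "joint_vel": joint speeds; "joint_torque": joint torques, N m; "ee_pos": TCP position; "eef_rot": TCP orientation; "ft_force": force on the tool from outside, world axes, zero at the start; "torque": the same for the moment, N m; "width": finger opening in m.
Only numpy, scipy, OpenCV 4.12 (cv2) and the standard library are available. Lean on these libraries where they do the work, as an engineer would, in place of code of your own. Each camera call takes 0.05 s, during which the arm holds its last target. There are 200 camera calls.

## Task

Check the size of the square chocolate on the mirror tray: stand it on the gauge's bed in front of the wide (go) gap, push it along the bed right through that gap, then on against the narrow (no-go) gap, which must stop it; press it there with a light fingertip push of about 5 N for half a second. More than 15 N against any part of the gauge would bruise it. Then put it flat into the empty cell of the gift box, keeping it upright throughout and leaving the other chocolates and the tongs alone.

Things in the scene. Friction and masses are not known exactly. Their poses are not given: they have to be found in the camera images.
- praline_mid (a point): centre (half-way up) of the square milk chocolate to be checked: 36 x 36 mm, 20 mm high, about 30 g, flat sides, a small pearl (up to 7 mm proud) on top near its +x +y corner; the only square one on the tray. z is up, x and y run square to its sides
- tray: fixed flat serving tray, 230 mm (x) by 110 mm (y), its mirror top 6 mm above its origin, which is the centre of its underside. Three chocolates stand on it in a row along its x, 70 mm apart: the square one, a round one 36 mm across and 18 mm high, and an oblong one 20 x 46 mm and 16 mm high; their order varies
- palet: the round chocolate on the tray, 36 mm across, 18 mm high; origin at the centre of its underside. Leave it alone
- baton: the oblong chocolate on the tray, 20 mm (x) by 46 mm (y), 16 mm high; origin at the centre of its underside. Leave it alone
- gauge: fixed steel size gauge. Origin on the counter straight below the middle of the go gap; x is the pushing direction (towards the no-go gap), z up. Flat bed 240 mm (x from -120 to 120) by 84 mm (y), its top 15 mm above the origin, free of anything from x = -120 to -25 mm and between the go anvils and the no-go jaws
- go_gap (a point): centre of the go gap at bed height, axes of the gauge. The gap is 38 mm wide, between two anvils 16 mm long (x from -8 to 8), each 23 mm broad (y from 19 to 42) and 16 mm higher than the bed; flared cheeks of the same height lead into it from x = -24 mm, where they stand about 53 mm apart
- set_down (a point): middle of a line across the bed, 60 mm before the go gap (bed height, axes of the gauge), where a piece is stood
- nogo: no-go part of the gauge: screw bracket at the bed's far right corner (to y = -66 mm) and the jaw carriage it carries (thumbscrew to y = 64 mm). Origin at counter height on the gauge's centre line, 112 mm beyond the gauge's origin, axes of the gauge. The two jaws, 31 mm apart, 18 mm long, top 31 mm above the counter, are clamped somewhere with their stopping faces 48 to 66 mm beyond the gauge's origin: not measured, to be felt. Stiff
- giftbox: fixed open gift box, 178 mm (x) by 46 mm (y), origin at the centre of its underside, floor 2 mm and walls and dividers 10 mm above it, walls 2 mm thick. Four cells in a row along its x, each 42 x 42 mm inside; three hold a square chocolate 20 mm high
- empty_cell (a point): centre of the floor of the empty cell of the gift box (box x = 22 mm), 2 mm above the counter; axes of the box. The chocolate's centre comes 10 mm above it
- boxed_a: square chocolate 36 x 36 x 20 mm in the box's first cell (box x = -66 mm); origin at the centre of its underside. Leave it alone
- boxed_b: the same, in the second cell (box x = -22 mm), next to the empty cell. Leave it alone
- boxed_c: the same, in the last cell (box x = 66 mm), next to the empty cell on its other side. Leave it alone
- tongs: steel serving tongs lying on the counter beyond the gauge, about 170 mm long (x), 35 mm wide and 8 mm high; origin at counter height near their middle. Leave them alone
There are look-alikes about, which are no part of the job. Leave any yellow look-alike of the part that bears praline_mid alone.

How it is judged:
On the way, in this order (a step that is already met when the one before it is completed fails the run):
1. the chocolate stands on the bed in front of the go gap, between its end and the cheeks (x of praline_mid in the frame of gauge between -0.115 and -0.03 m and y of praline_mid in the frame of gauge between -0.03 and 0.03 m and z of praline_mid in the frame of gauge between 0.022 and 0.0285 m), for 0.1 s.
2. it stands on the bed in the go gap (x of praline_mid in the frame of gauge between -0.012 and 0.012 m and y of praline_mid in the frame of gauge between -0.003 and 0.003 m and z of praline_mid in the frame of gauge between 0.022 and 0.0285 m), for 0.05 s.
3. beyond the go gap, on the bed, it is pressed against the no-go jaws with more than 2.5 N for 0.3 s and is stopped there (x of praline_mid in the frame of gauge between 0.026 and 0.0505 m and y of praline_mid in the frame of gauge between -0.005 and 0.005 m and z of praline_mid in the frame of gauge between 0.022 and 0.0295 m and contact force between praline and nogo above 2.5 N), for 0.3 s.
At the end, for the whole second after the job is handed in: the chocolate lies at rest and flat (within 0.1 rad) on the floor of the gift box's empty cell, within 5 mm of its centre along and across the box and 3 mm in height (x of praline_mid in the frame of empty_cell between -0.005 and 0.005 m and y of praline_mid in the frame of empty_cell between -0.005 and 0.005 m and z of praline_mid in the frame of empty_cell between 0.007 and 0.013 m and angle between praline_mid's own z axis and vertical below 0.1 rad and linear speed of praline below 0.02 m/s); the robot touches nothing.
It fails at once if the chocolate is pressed against the no-go jaws with more than 15 N (contact force between praline and nogo above 15 N).
It fails at once if the chocolate is pressed against the bed or the go anvils with more than 15 N (contact force between praline and gauge above 15 N).
It fails at once if the chocolate is tipped by more than 0.5 rad (angle between praline_mid's own z axis and vertical above 0.5 rad).
It fails at once if another chocolate or the tongs are moved by more than 15 mm (distance of any of palet, baton, boxed_a, boxed_b, boxed_c, tongs from where it was at the start of the episode above 0.015 m).
It also fails if it takes over 72 s, if anything falls off the work surface, if the arm or the gripper's body presses on something with over 40 N, if the wrist force passes 120 N, or if a joint passes its speed limit or range.

## Working session

There is one attempt and no reset: what is moved stays moved. The work goes in short steps, Python scripts to look and compute and a shell command to move; the robot and the scene stay as the last step left them, time stands still between calls to the robot, and variables do not carry over. Pictures are saved under pics/ and viewed, about 8 in all and at most 12, crops included, and the job is handed in when it is done.

```bash
mkdir -p pics; ls; python3 - <<'E'
from bench import r
import cv2,numpy as np
s=r.read_state();print({k:np.round(v,3) for k,v in s.items()},r.grip_depth)
for n in("top","scene"):
    c=r.camera(n);np.savez(f"pics/{n}0.npz",**c);cv2.imwrite(f"pics/{n}0.png",c["image"][:,:,::-1]);print(n,c["K"],c["R"],c["t"])
E
```

```text
pics
{'time': np.float64(0.0), 'joint_positions': array([ 1.276,  0.333, -0.065,  1.461,  0.022,  1.35 , -0.088]), 'joint_vel': array([-0.   ,  0.001,  0.   ,  0.001,  0.001,  0.001, -0.002]), 'joint_torque': array([-0.0000e+00, -6.2326e+01,  2.4000e-02, -3.8989e+01, -6.1000e-02,
        4.0000e-02,  0.0000e+00]), 'ee_pos': array([ 0.168, -0.602,  0.222]), 'eef_rot': array([-0.096,  0.701, -0.7  ,  0.096]), 'ft_force': array([-0.42 ,  0.763,  0.058]), 'torque': array([ 0.039,  0.002, -0.007]), 'width': np.float64(0.087)} 0.0187
top [[461.42870746   0.         251.41081923]
 [  0.         461.42870746 190.16522178]
 [  0.           0.           1.        ]] [[ 0.00782055 -0.99984011  0.01608072]
 [-0.99051265 -0.00995198 -0.13706077]
 [ 0.13719889 -0.01485626 -0.99043211]] [-0.02843312  0.60617095  0.94949226]
scene [[373.33991643   0.         253.12602954]
 [  0.         373.33991643 191.50810588]
 [  0.           0.           1.        ]] [[ 0.28743695  0.95770447  0.01349633]
 [ 0.829851   -0.2419787  -0.50278587]
 [-0.47825445  0.15571918 -0.86430563]] [-0.16236282 -0.48475508  1.17543285]
```

View pics/top0.png

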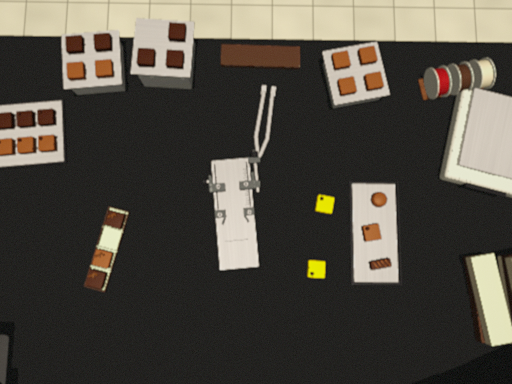

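View pics/scene0.png

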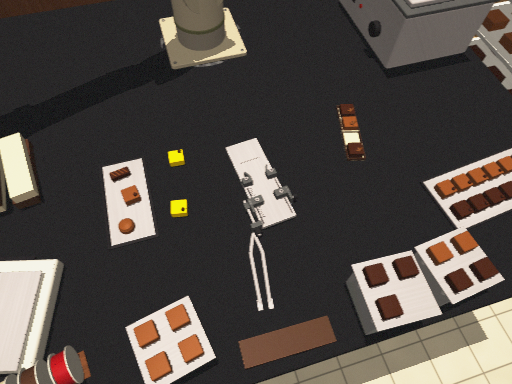

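```bash
cat > h.py <<'E'
import numpy as np,cv2
def ray(c,uv,z):
    uv=np.atleast_2d(uv).astype(float);d=np.c_[(uv-c["K"][:2,2])/c["K"][0,0],np.ones(len(uv))]@c["R"]
    o=-c["R"].T@c["t"];return o+d*((z-o[2])/d[:,2])[:,None]
def proj(c,P):
    q=np.atleast_2d(P)@c["R"].T+c["t"];q=q@c["K"].T;return q[:,:2]/q[:,2:]
def cloud(c):
    h,w=c["range_z"].shape;v,u=np.mgrid[:h,:w];Z=c["range_z"]
    p=np.stack([(u-c["K"][0,2])/c["K"][0,0]*Z,(v-c["K"][1,2])/c["K"][1,1]*Z,Z],-1)
    return (p-c["t"])@c["R"]
def rect(P):  # centre, size, angle (deg) in mm
    (x,y),s,a=cv2.minAreaRect((np.asarray(P)[:,:2]*1000).astype(np.float32));return np.round([x,y,*s,a],1)
E
python3 - <<'E'
from h import *
c=dict(np.load("pics/top0.npz"));P=cloud(c);im=c["image"].astype(int)
hsv=cv2.cvtColor(c["image"],cv2.COLOR_RGB2HSV)
bright=(hsv[...,2]>90)&(hsv[...,1]<90)
def blob(m,seed,box=None):
    n,l,st,ce=cv2.connectedComponentsWithStats(m.astype(np.uint8));u,v=seed;k=l[v,u];return l==k
def outline(m,z):
    cs,_=cv2.findContours(m.astype(np.uint8),cv2.RETR_EXTERNAL,cv2.CHAIN_APPROX_NONE);q=max(cs,key=cv2.contourArea)[:,0];return ray(c,q,z)
b=np.zeros(bright.shape,bool);b[150:275,205:265]=1
print("bed z",np.median(P[225:232,235:240,2]),"tray",np.median(P[250:255,356:362,2]))
print("bed",rect(outline(blob(bright&b,(235,255)),.015)))
print("tray",rect(outline(blob(bright,(360,250)),.006)))
m=np.zeros(bright.shape,bool);m[186:280,354:396]=1
br=m&(hsv[...,1]>100)
for s in((372,232),(379,199),(380,264)):
    k=blob(br,s);print("choc",rect(outline(k,.026)),np.percentile(P[k][:,2],[10,50,90]))
m[:]=0;m[205:295,80:132]=1
k=m&(hsv[...,2]>60);k=cv2.morphologyEx(k.astype(np.uint8),cv2.MORPH_CLOSE,np.ones((9,9)));print("box",rect(outline(k,.010)))
k=blob(m&bright,(111,238));print("cell",rect(outline(k,.002)),hsv[238,111])
I=c["image"][:,:,::-1]
a=cv2.resize(I[145:280,195:275],None,fx=4,fy=4,interpolation=cv2.INTER_CUBIC);d=cv2.resize(I[195:300,70:145],(386,540),interpolation=cv2.INTER_CUBIC)
cv2.imwrite("pics/crop1.png",np.hstack([a,d]))
E
```

```text
bed z 0.014400066709543257 tray 0.006051256441563199
bed [569.3  16.9 125.3 268.6  87.8]
tray [ 521.4 -296.1  218.8  100.     0. ]
choc [ 519.8 -283.    33.2   36.1    9.7] [0.02284683 0.02563321 0.02857203]
choc [ 5.908e+02 -3.025e+02  2.860e+01  3.110e+01  5.000e-01] [0.01755171 0.02168016 0.02449051]
choc [ 452.8 -299.9   16.7   43.7   12.6] [0.01898496 0.0214072  0.02365519]
box [480.7 290.7  50.1 179.9  75.8]
cell [462.4 296.9  48.  138.9  76.2] [ 33  41 235]
```

View pics/crop1.png

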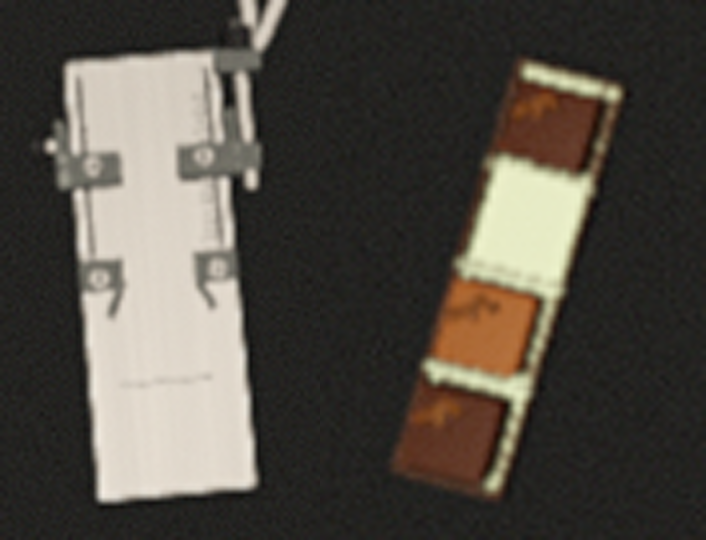

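```bash
cat >> h.py <<'E'
from scipy.spatial.transform import Rotation as Rn
def go(r,p,deg):
    """tool-axes shift (mm) and yaw turn about tool y (deg) to TCP p with jaw axis at world angle deg (mod 180)"""
    s=r.read_state();M=Rn.from_quat(s["eef_rot"]).as_matrix();d=np.asarray(p)-s["ee_pos"]
    a=np.degrees(np.arctan2(M[1,2],M[0,2]));t=(deg-a+90)%180-90
    # tilt fix: rotate tool y onto -z
    w=np.degrees(M.T@np.cross(M[:,1],[0,0,-1]))
    print("t",s["time"],"tcp",np.round(s["ee_pos"]*1e3,1),"jaw",round(a,1),"width",round(s["width"]*1e3,1),"F",np.round(s["ft_force"],1))
    T=Rn.from_euler("z",t,degrees=True).as_matrix()@M
    print("shift tool mm",np.round(M.T@d*1e3,1),"after turn",np.round(T.T@d*1e3,1),"turn y deg",round(-t,2),"tilt fix",np.round(w,2))
E
python3 - <<'E'
from h import *
from bench import r
c=dict(np.load("pics/top0.npz"));P=cloud(c);g=c["image"].min(-1).astype(float)
g=cv2.GaussianBlur(g,(3,3),0)
def edge(rows,u0,u1,horiz=False):
    o=[]
    for v in rows:
        L=g[u0:u1,v] if horiz else g[v,u0:u1]
        d=np.abs(np.diff(L));k=d.argmax();k=min(max(k,1),len(d)-2)
        off=(d[k-1:k+2]*[-1,0,1]).sum()/d[k-1:k+2].sum()
        e=u0+k+.5+off;o.append((v,e) if horiz else (e,v))
    return ray(c,np.array(o),.015)
def fit(Q,name):
    vx,vy,x,y=cv2.fitLine((Q[:,:2]*1e3).astype(np.float32),cv2.DIST_HUBER,0,.1,.01).ravel()
    if abs(vx)>abs(vy) and vx<0 or abs(vy)>abs(vx) and vy<0: vx,vy=-vx,-vy
    print(name,np.round([x,y,np.degrees(np.arctan2(vy,vx))],2));return np.array([x,y]),np.array([vx,vy])
l=fit(edge(range(220,265),205,228),"left");ri=fit(edge(range(222,262),248,270),"right")
bo=fit(edge(range(223,256),258,278,True),"bottom");tp=fit(edge(range(215,245),150,168,True),"top")
X=lambda a,b:a[0]+a[1]*(np.linalg.solve(np.c_[a[1],-b[1]],b[0]-a[0])[0])
cr=[X(l,bo),X(ri,bo),X(l,tp),X(ri,tp)];print("corners",np.round(cr,1),"centre",np.mean(cr,0))
# checks from features clicked in crop
q=lambda x,y:[x/4+195-.375,y/4+145-.375]
print("anvil mid",ray(c,q(158,271),.031)[0]*1e3,"line mid",ray(c,q(166,381),.015)[0]*1e3)
print("cell",ray(c,[110.5,236.2],.002)[0]*1e3)
# chocolate top via cloud
k=(np.abs(P[...,0]-.52)<.035)&(np.abs(P[...,1]+.29)<.035)&(P[...,2]>.0175)
print("choc cloud",rect(P[k]),k.sum(),P[k].mean(0),np.percentile(P[k][:,2],[5,50,95]))
k=(np.abs(P[...,0]-.4807)<.12)&(np.abs(P[...,1]-.2907)<.06)&(P[...,2]>.005)
print("box cloud",rect(P[k]))
for a,b in((0.414,.31),(.459,.296),(.545,.274)):
  k=(np.hypot(P[...,0]-a,P[...,1]-b)<.03)&(P[...,2]>.0165);print("boxed",rect(P[k]),P[k].mean(0))
go(r,[.52,-.285,.08],100)
M=Rn.from_quat(r.read_state()["eef_rot"]).as_matrix();print(np.round(M,2))
E
```

```text
left [509.23  51.8    5.66]
right [500.66 -35.29   5.56]
bottom [440.69  -4.24  95.97]
top [681.59  18.59  95.32]
corners [[435.6  44.5]
 [444.5 -40.7]
 [676.9  68.4]
 [684.9 -17.4]] centre [560.4978    13.701836]
anvil mid [559.18402272  13.72631734  31.        ] line mid [500.70152023   8.95839297  15.        ]
cell [506.82572002 284.90100966   2.        ]
choc cloud [ 519.2 -284.8   35.8   36.8    9.8] 283 [ 0.51894175 -0.28411288  0.02545915] [0.02167192 0.02536164 0.02970423]
box cloud [473.6 267.4  95.6 178.2  75.8]
boxed [420.  305.8  36.1  46.   77.9] [0.41566145 0.3065494  0.02104435]
boxed [452.8 296.9  35.6  47.3  76.2] [0.45727543 0.29574801 0.02076423]
boxed [542.5 273.5  35.7  35.9  76. ] [0.54237677 0.27299976 0.02080154]
t 0.1 tcp [ 167.7 -601.7  221.8] jaw -74.4 width 86.8 F [ 0.7  0.  -0. ]
shift tool mm [-424.4  142.1 -210.3] after turn [-402.   142.1 -250.5] turn y deg 5.57 tilt fix [ 0.07 -0.    0.  ]
[[-0.96 -0.    0.27]
 [-0.27  0.   -0.96]
 [ 0.   -1.   -0.  ]]
```

```bash
python3 -m jog '[[0,0,0,0,5.6,0],[-0.0365,0,-0.0228,0,0,0],[-0.0365,0,-0.0228,0,0,0],[-0.0365,0,-0.0228,0,0,0],[-0.0365,0,-0.0228,0,0,0],[-0.0365,0,-0.0228,0,0,0],[-0.0365,0,-0.0228,0,0,0],[-0.0365,0,-0.0228,0,0,0],[-0.0365,0,-0.0228,0,0,0],[-0.0365,0,-0.0228,0,0,0],[-0.0365,0,-0.0228,0,0,0],[-0.0365,0,-0.0228,0,0,0]]' 1 8
python3 -c "
from h import *
from bench import r
go(r,[.519,-.2845,.08],99.8)"
```

```text
time: 1.1
ee_pos: [0.5054, -0.2993, 0.2157]
eef_rot: [-0.056, 0.707, -0.704, 0.049]
ft_force: [1.1, -0.7, 0.3]
width: 0.0871
t 1.1 tcp [ 505.4 -299.3  215.7] jaw -81.5 width 87.1 F [ 1.1 -0.7  0.3]
shift tool mm [-16.8 135.6 -11.9] after turn [-17.1 135.6 -11.6] turn y deg -1.3 tilt fix [ 0.3  -0.    0.52]
```

```bash
python3 -m jog '[[0,0,0,0.3,-1.3,0.5],[-0.017,0.04,-0.012,0,0,0],[0,0.04,0,0,0,0],[0,0.04,0,0,0,0],[0,0.015,0,0,0,0],[0,0,0,0,0,0]]'
python3 - <<'E'
from h import *
from bench import r
go(r,[.519,-.2845,.0165],99.8)
c=r.camera("scene");P=cloud(c)
k=(np.abs(P[...,0]-.52)<.03)&(np.abs(P[...,1]+.285)<.03)&(P[...,2]>.0175)&(P[...,2]<.032)
print(rect(P[k]),P[k].mean(0),k.sum())
cv2.imwrite("pics/s1.png",cv2.resize(c["image"][140:250,80:200,::-1],None,fx=4,fy=4))
E
```

```text
time: 1.6
ee_pos: [0.5269, -0.2748, 0.0839]
eef_rot: [-0.065, 0.705, -0.703, 0.07]
ft_force: [-0.4, 0.3, 0.1]
width: 0.0867
t 1.6 tcp [ 526.9 -274.8   83.9] jaw -79.0 width 86.7 F [-0.4  0.3  0.1]
shift tool mm [10.1 67.3  8.2] after turn [ 9.9 67.3  8.4] turn y deg 1.2 tilt fix [ 0.15 -0.   -0.41]
[ 521.1 -283.5   39.    35.8    9.8] [ 0.52316163 -0.2831739   0.02512338] 231
```

View pics/s1.png

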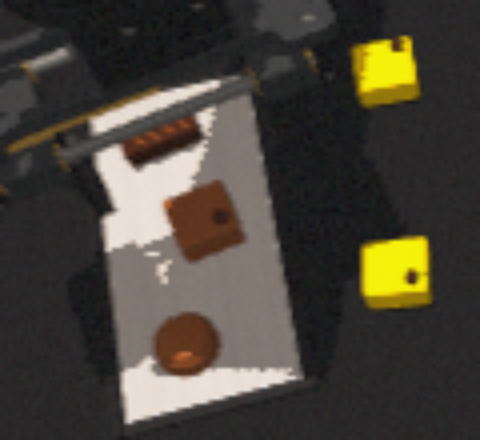

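```bash
python3 -m jog '[[0.009,0.01,0.0085,0.1,1.2,-0.4],[0,0.02,0,0,0,0],[0,0.015,0,0,0,0],[0,0,0,0,0,0]]'
python3 -c "
from h import *
from bench import r
go(r,[.520,-.2842,.0165],99.8)"
```

```text
time: 1.98
ee_pos: [0.5208, -0.2901, 0.0431]
eef_rot: [0.056, -0.703, 0.707, -0.06]
ft_force: [-0.5, 1.0, -0.7]
width: 0.087
t 1.9833 tcp [ 520.8 -290.1   43.1] jaw -80.6 width 87.0 F [-0.5  1.  -0.7]
shift tool mm [-0.1 26.6 -6.1] after turn [-0.1 26.6 -6.1] turn y deg -0.39 tilt fix [-0.31  0.   -0.26]
```

```bash
python3 -m jog '[[0,0.006,-0.004,-0.3,-0.4,-0.3],[0,0.009,0,0,0,0],[0,0.006,0,0,0,0],[0,0,0,0,0,0],[0,0,0,0,0,0]]'
python3 -c "
from h import *
from bench import r
go(r,[.520,-.2842,.0165],99.8)"
```

```text
time: 2.4
ee_pos: [0.5214, -0.2895, 0.0247]
eef_rot: [0.058, -0.703, 0.706, -0.06]
ft_force: [0.0, -0.4, 0.1]
width: 0.0869
t 2.4 tcp [ 521.4 -289.5   24.7] jaw -80.4 width 86.9 F [ 0.  -0.4  0.1]
shift tool mm [ 0.5  8.2 -5.5] after turn [ 0.5  8.2 -5.5] turn y deg -0.18 tilt fix [-0.25  0.   -0.15]
```

```bash
python3 -m jog '[[0,0.004,-0.005,-0.2,0,-0.1],[0,0.0035,0,0,0,0],[0,0,0,0,0,0],[0,0,0,0,0,0]]'
python3 -c "
from h import *
from bench import r
go(r,[.520,-.2842,.0165],99.8)"
```

```text
time: 2.73
ee_pos: [0.5213, -0.284, 0.0176]
eef_rot: [0.059, -0.704, 0.705, -0.06]
ft_force: [-0.1, -0.2, -0.9]
width: 0.0873
t 2.7333 tcp [ 521.3 -284.    17.6] jaw -80.4 width 87.3 F [-0.1 -0.2 -0.9]
shift tool mm [ 1.3  1.1 -0.1] after turn [ 1.3  1.1 -0.1] turn y deg -0.16 tilt fix [-0.09  0.   -0.12]
```

```bash
python3 -m jog '[[0.001,0.001,0,0,0,0],[0,0,0,0,0,0],[0,0,0,0,0,0],[0,0,0,0,0,0],[0,0,0,0,0,0],[0,0,0,0,0,0],[0,0,0,0,0,0],[0,0,0,0,0,0]]' -1 8
python3 -m jog '[[0,0,0,0,0,0],[0,0,0,0,0,0],[0,-0.01,0,0,0,0],[0,-0.03,0,0,0,0],[0,-0.03,0,0,0,0],[0,-0.02,0,0,0,0],[0,0,0,0,0,0]]'
python3 -c "
from h import *
from bench import r
u=np.deg2rad(5.6);p=np.array([.5605,.0137])-.06*np.array([np.cos(u),np.sin(u)])
go(r,[*p,.10],95.6)"
```

```text
time: 3.4
ee_pos: [0.5205, -0.2846, 0.0171]
eef_rot: [0.058, -0.704, 0.705, -0.06]
ft_force: [-0.1, -0.3, -0.6]
width: 0.0418
time: 3.98
ee_pos: [0.5189, -0.2833, 0.1115]
eef_rot: [-0.06, 0.705, -0.704, 0.059]
ft_force: [0.6, -0.1, 0.8]
width: 0.0359
t 3.9833 tcp [ 518.9 -283.3  111.5] jaw -80.3 width 35.9 F [ 0.6 -0.1  0.8]
shift tool mm [ -31.    11.8 -290.1] after turn [ -10.3   11.8 -291.6] turn y deg 4.07 tilt fix [0.05 0.   0.02]
```

```bash
python3 -m jog '[[0,0,0,0,4.1,0],[-0.001,0,-0.02,0,0,0],[-0.001,0,-0.035,0,0,0],[-0.001,0,-0.035,0,0,0],[-0.001,0,-0.035,0,0,0],[-0.001,0,-0.035,0,0,0],[-0.001,0,-0.035,0,0,0],[-0.001,0,-0.035,0,0,0],[-0.001,0,-0.03,0,0,0],[-0.001,0,-0.015,0,0,0],[0,0,0,0,0,0],[0,0,0,0,0,0]]'
python3 - <<'E'
from h import *
from bench import r
u=np.deg2rad(5.6);p=np.array([.5605,.0137])-.06*np.array([np.cos(u),np.sin(u)])
go(r,[*p,.0270],95.6)
E
```

```text
time: 4.98
ee_pos: [0.5009, 0.0009, 0.1154]
eef_rot: [0.03, -0.705, 0.708, -0.034]
ft_force: [0.4, -1.1, 0.4]
width: 0.0359
t 4.9833 tcp [500.9   0.9 115.4] jaw -84.8 width 35.9 F [ 0.4 -1.1  0.4]
shift tool mm [-0.  88.4 -7.4] after turn [-0.1 88.4 -7.4] turn y deg -0.42 tilt fix [-0.31  0.   -0.29]
```

```bash
python3 -m jog '[[0,0.01,-0.007,-0.3,-0.4,-0.3],[0,0.025,0,0,0,0],[0,0.025,0,0,0,0],[0,0.01,0,0,0,0],[0,0,0,0,0,0],[0,0,0,0,0,0]]'
python3 - <<'E'
from h import *
from bench import r
u=np.deg2rad(5.6);p=np.array([.5605,.0137])-.06*np.array([np.cos(u),np.sin(u)])
go(r,[*p,.0270],95.6)
E
```

```text
time: 5.48
ee_pos: [0.5009, 0.0031, 0.0415]
eef_rot: [0.033, -0.706, 0.707, -0.032]
ft_force: [0.6, 0.2, -0.4]
width: 0.0357
t 5.4833 tcp [500.9   3.1  41.5] jaw -84.8 width 35.7 F [ 0.6  0.2 -0.4]
shift tool mm [-0.3 14.5 -4.7] after turn [-0.3 14.5 -4.7] turn y deg -0.36 tilt fix [-0.03  0.    0.05]
```

Near the bed; a picture now to correct centring against the gauge.

```bash
python3 -m jog '[[0,0,-0.005,0,-0.4,0],[0,0.006,0,0,0,0],[0,0.004,0,0,0,0],[0,0,0,0,0,0],[0,0,0,0,0,0]]'
python3 - <<'E'
from h import *
from bench import r
u=np.deg2rad(5.6);p=np.array([.5605,.0137])-.06*np.array([np.cos(u),np.sin(u)])
go(r,[*p,.0270],95.6)
c=r.camera("scene");np.savez("pics/s2.npz",**c)
cv2.imwrite("pics/s2.png",cv2.resize(c["image"][120:250,200:330,::-1],None,fx=4.5,fy=4.5,interpolation=cv2.INTER_CUBIC))
E
```

```text
time: 5.9
ee_pos: [0.5025, 0.0076, 0.0335]
eef_rot: [0.033, -0.706, 0.707, -0.036]
ft_force: [-0.2, 0.1, 0.0]
width: 0.0356
t 5.9 tcp [502.5   7.6  33.5] jaw -84.4 width 35.6 F [-0.2  0.1  0. ]
shift tool mm [ 1.7  6.5 -0.4] after turn [ 1.7  6.5 -0.4] turn y deg -0.03 tilt fix [-0.07  0.   -0.18]
```

View pics/s2.png

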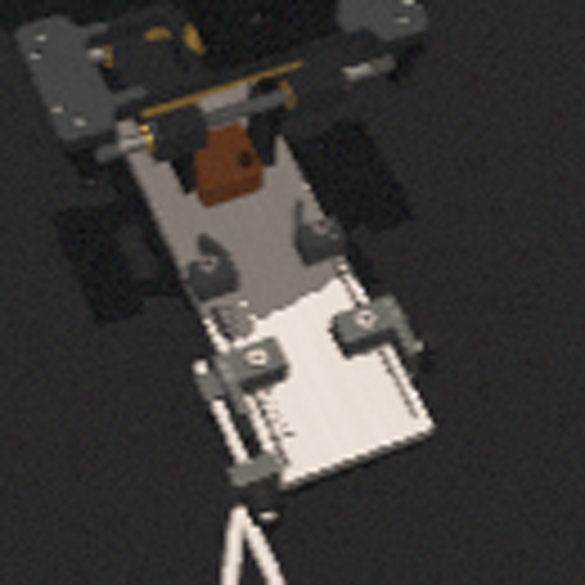

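```bash
python3 -m jog '[[0.0015,0.003,0,0,0,0],[0,0.003,0,0,0,0],[0,0,0,0,0,0],[0,0,0,0,0,0]]'
python3 - <<'E'
from h import *
from bench import r
u=np.deg2rad(5.6);e=np.array([np.cos(u),np.sin(u)]);n=np.array([-e[1],e[0]]);G=np.array([.5605,.0137])
go(r,[*(G-.06*e),.0270],95.6)
c=dict(np.load("pics/s2.npz"));q=lambda x,y:[x/4.5+200,y/4.5+120]
for m,z in(((265,245),.033),((312.5,337),.033)):
    w=ray(c,q(*m),z)[0,:2]-G;print(np.round([w@e*1e3,w@n*1e3],1))
E
```

```text
time: 6.28
ee_pos: [0.5013, 0.0074, 0.0276]
eef_rot: [0.033, -0.706, 0.707, -0.036]
ft_force: [-0.7, -0.0, -0.1]
width: 0.0356
t 6.2833 tcp [501.3   7.4  27.6] jaw -84.4 width 35.6 F [-0.7 -0.  -0.1]
shift tool mm [ 0.5  0.6 -0.5] after turn [ 0.5  0.6 -0.5] turn y deg -0.03 tilt fix [-0.09 -0.   -0.25]
[-0.3  1.5]
[59.9  2.5]
```

```bash
python3 -m jog '[[0.0005,0.001,-0.001,0,0,0],[0,0,0,0,0,0],[0,0,0,0,0,0]]'
python3 -m jog '[[0,0,0,0,0,0],[0,0,0,0,0,0],[0,0,0,0,0,0],[0,0,0,0,0,0],[0,-0.01,0,0,0,0],[0,-0.02,0,0,0,0],[0,-0.02,0,0,0,0],[0,-0.01,0,0,0,0],[0,0,0,0,0,0]]' -0.2
python3 - <<'E'
from h import *
from bench import r
u=np.deg2rad(5.6);e=np.array([np.cos(u),np.sin(u)]);n=np.array([-e[1],e[0]]);G=np.array([.5605,.0137])
go(r,[*(G-.11*e),.09],95.6)
c=r.camera("scene");P=cloud(c)
k=(np.abs(P[...,0]-.501)<.035)&(np.abs(P[...,1]-.008)<.035)&(P[...,2]>.024)&(P[...,2]<.042)
print(rect(P[k]),P[k].mean(0),k.sum())
E
```

```text
time: 6.53
ee_pos: [0.5007, 0.0084, 0.0265]
eef_rot: [0.033, -0.706, 0.707, -0.036]
ft_force: [0.8, 0.3, 0.7]
width: 0.0359
time: 7.28
ee_pos: [0.4998, 0.0089, 0.0905]
eef_rot: [0.034, -0.706, 0.706, -0.036]
ft_force: [-0.3, 0.3, -1.2]
width: 0.0365
t 7.2833 tcp [499.8   8.9  90.5] jaw -84.4 width 36.5 F [-0.3  0.3 -1.2]
shift tool mm [49.1  0.3  1.1] after turn [49.1  0.3  1.1] turn y deg 0.01 tilt fix [-0.04 -0.   -0.16]
[0. 0. 0. 0. 0.] [nan nan nan] 0<stdin>:7: RuntimeWarning: Mean of empty slice.
  ret = um.true_divide(
```

```bash
python3 - <<'E'
from h import *
from bench import r
c=r.camera("scene");P=cloud(c)
cv2.imwrite("pics/s3.png",cv2.resize(c["image"][100:250,190:340,::-1],None,fx=3.5,fy=3.5,interpolation=cv2.INTER_CUBIC))
print(r.read_state()["width"])
E
```

```text
0.03581181122445861
```

View pics/s3.png

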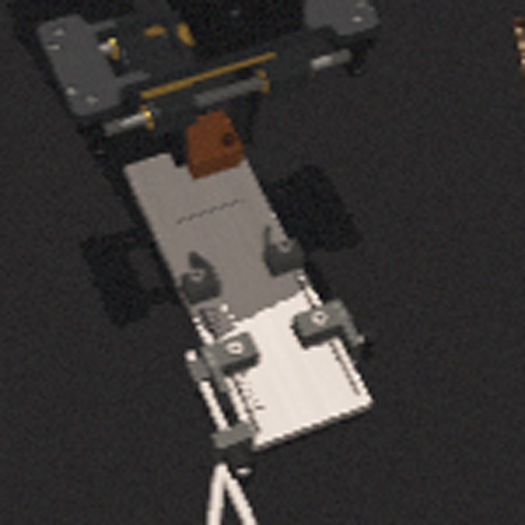

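The opening I chose (−0.2 is about 35 mm) was too small, so the chocolate is still held and level. I'll lower it again and open properly.

```bash
python3 -m jog '[[0,0.01,0,0,0,0],[0,0.02,0,0,0,0],[0,0.015,0,0,0,0],[0,0.005,0,0,0,0],[0,0,0,0,0,0],[0,0,0,0,0,0]]'
python3 - <<'E'
from h import *
from bench import r
u=np.deg2rad(5.6);e=np.array([np.cos(u),np.sin(u)]);n=np.array([-e[1],e[0]]);G=np.array([.5605,.0137])+.0008*n
go(r,[*(G-.06*e),.0267],95.6)
E
```

```text
time: 7.88
ee_pos: [0.4953, 0.0087, 0.0298]
eef_rot: [-0.037, 0.706, -0.706, 0.032]
ft_force: [0.1, 0.2, 0.3]
width: 0.0357
t 7.8833 tcp [495.3   8.7  29.8] jaw -84.4 width 35.7 F [0.1 0.2 0.3]
shift tool mm [-5.4  3.1  0.6] after turn [-5.4  3.1  0.5] turn y deg 0.02 tilt fix [0.04 0.   0.36]
```

```bash
python3 -m jog '[[0,0.003,0.0005,0,0,0.3],[0,0,0,0,0,0],[0,0,0,0,0,0]]'
python3 -m jog '[[0,0,0,0,0,0],[0,0,0,0,0,0],[0,0,0,0,0,0],[0,0,0,0,0,0],[0,0,0,0,0,0],[0,-0.01,0,0,0,0],[0,-0.02,0,0,0,0],[0,-0.02,0,0,0,0],[0,0,0,0,0,0],[0,0,0,0,0,0]]' 0.3
python3 - <<'E'
from h import *
from bench import r
u=np.deg2rad(5.6);e=np.array([np.cos(u),np.sin(u)]);n=np.array([-e[1],e[0]]);G=np.array([.5605,.0137])+.0008*n
go(r,[*(G-.115*e),.09],95.6)
c=r.camera("scene");P=cloud(c)
k=(np.abs(P[...,0]-.50)<.035)&(np.abs(P[...,1]-.008)<.035)&(P[...,2]>.024)&(P[...,2]<.042)
print(rect(P[k]),P[k].mean(0),k.sum())
E
```

```text
time: 8.13
ee_pos: [0.4955, 0.0082, 0.0269]
eef_rot: [-0.035, 0.707, -0.706, 0.035]
ft_force: [-0.4, 0.1, 0.0]
width: 0.0356
time: 8.97
ee_pos: [0.4965, 0.0085, 0.0828]
eef_rot: [-0.034, 0.707, -0.706, 0.036]
ft_force: [-0.1, -0.3, 0.4]
width: 0.0564
t 8.9667 tcp [496.5   8.5  82.8] jaw -84.3 width 56.4 F [-0.1 -0.3  0.4]
shift tool mm [50.7 -7.3  0.2] after turn [50.7 -7.3  0.2] turn y deg 0.05 tilt fix [ 0.04  0.   -0.13]
[496.2   8.5  37.7  36.4   3.8] [0.49888913 0.00768907 0.03369287] 213
```

```bash
python3 -m jog '[[0.02,0,0,0,0,0],[0.025,0,0,0,0,0],[0.006,0,0,0,0,0],[0,0,0,0,0,0],[0,0.02,0,0,0,0],[0,0.02,0,0,0,0],[0,0.008,0,0,0,0],[0,0,0,0,0,0],[0,0,0,0,0,0]]' -1 20
python3 - <<'E'
from h import *
from bench import r
u=np.deg2rad(5.6);e=np.array([np.cos(u),np.sin(u)]);n=np.array([-e[1],e[0]]);G=np.array([.5605,.0137])+.0008*n
go(r,[*(G-.11*e),.0205],95.6)
E
```

```text
time: 9.77
ee_pos: [0.4469, 0.0039, 0.0322]
eef_rot: [-0.034, 0.707, -0.706, 0.036]
ft_force: [0.0, 1.1, 0.1]
width: 0.005
t 9.7667 tcp [446.9   3.9  32.2] jaw -84.3 width 5.0 F [0.  1.1 0.1]
shift tool mm [-4.  11.8  0.5] after turn [-4.  11.8  0.5] turn y deg 0.06 tilt fix [ 0.09  0.   -0.23]
```

```bash
python3 -m jog '[[0,0.007,0,0,0,0],[0,0.0045,0,0,0,0],[0,0,0,0,0,0],[-0.005,0,0,0,0,0],[-0.005,0,0,0,0,0],[-0.005,0,0,0,0,0],[-0.005,0,0,0,0,0],[-0.005,0,0,0,0,0],[-0.005,0,0,0,0,0],[0,0,0,0,0,0]]'
python3 - <<'E'
from h import *
from bench import r
u=np.deg2rad(5.6);e=np.array([np.cos(u),np.sin(u)]);n=np.array([-e[1],e[0]]);G=np.array([.5605,.0137])+.0008*n
s=r.read_state();print("gauge x of tcp",(s["ee_pos"][:2]-G)@e,"y",(s["ee_pos"][:2]-G)@n)
go(r,[*(G-.06*e),.0205],95.6)
c=r.camera("scene");P=cloud(c);np.savez("pics/s4.npz",**c)
k=(np.abs(P[...,0]-.50)<.05)&(np.abs(P[...,1]-.008)<.035)&(P[...,2]>.024)&(P[...,2]<.042)
q=c["image"].astype(int);k&=(q[...,0]>q[...,2]*1.6)&(q[...,0]>40)
print(rect(P[k]),P[k].mean(0),k.sum(), (P[k].mean(0)[:2]-G)@e)
E
```

```text
time: 10.6
ee_pos: [0.4835, 0.0074, 0.0229]
eef_rot: [-0.032, 0.707, -0.706, 0.038]
ft_force: [0.3, -0.8, -0.2]
width: 0.0004
gauge x of tcp -0.07728707445133222 y 0.00041160585506726564
t 10.6 tcp [483.5   7.4  22.9] jaw -84.4 width 0.4 F [ 0.3 -0.8 -0.2]
shift tool mm [-17.3   2.5   0.4] after turn [-17.3   2.5   0.4] turn y deg 0.04 tilt fix [ 0.06  0.   -0.51]
[513.4   9.1  37.9  33.7   6.6] [0.5162591  0.00837907 0.03365533] 205 -0.04454898798264523
```

```bash
cat > st.py <<'E'
from h import *
from bench import r
u=np.deg2rad(5.6);e=np.array([np.cos(u),np.sin(u)]);n=np.array([-e[1],e[0]]);G=np.array([.5605,.0137])+.0008*n
s=r.read_state();d=s["ee_pos"][:2]-G;f=s["ft_force"][:2]
print("tcp gauge xy mm",np.round([d@e*1e3,d@n*1e3],1),"z",round(s["ee_pos"][2]*1e3,1),"F along/across",np.round([f@e,f@n],1),"t",round(s["time"],1))
def choc():
    c=r.camera("scene");P=cloud(c);q=c["image"].astype(int);m=P[...,:2]-G
    k=(np.abs(m@e)<.09)&(np.abs(m@n)<.03)&(P[...,2]>.029)&(P[...,2]<.038)&(q[...,0]>q[...,2]*1.6)&(q[...,0]>40)
    w=rect(P[k]);v=w[:2]/1e3-G;print("choc gauge mm",np.round([v@e*1e3,v@n*1e3],1),"size/ang",w[2:]);return c
E
python3 -m jog '[[-0.003,0.001,0,0,0,-0.5],[-0.003,0.0,0,0,0,0],[-0.003,0,0,0,0,0],[-0.003,0,0,0,0,0],[-0.003,0,0,0,0,0],[-0.003,0,0,0,0,0],[-0.003,0,0,0,0,0],[0,0,0,0,0,0]]'
python3 -c "from st import *;choc();go(r,[*(G-.0275*e),.0215],95.6)"
```

```text
time: 11.32
ee_pos: [0.5054, 0.0095, 0.0214]
eef_rot: [-0.036, 0.707, -0.706, 0.034]
ft_force: [-0.3, -0.5, -0.3]
width: 0.0007
tcp gauge xy mm [-55.3   0.4] z 21.4 F along/across [-0.3 -0.4] t 11.3
choc gauge mm [-23.4  -1.9] size/ang [42.8 35.1  5.9]
t 11.3667 tcp [505.1   9.5  21.4] jaw -84.4 width 0.4 F [ 0.5 -0.3  0.7]
shift tool mm [-28.   -0.2   0.4] after turn [-28.   -0.2   0.4] turn y deg 0.04 tilt fix [0.06 0.   0.15]
```

```bash
python3 -m jog '[[-0.002,0,0,0,0,0],[-0.002,0.0,0,0,0,0],[-0.002,0,0,0,0,0],[-0.002,0,0,0,0,0],[-0.002,0,0,0,0,0]]'
python3 -c "import st"
python3 -m jog '[[-0.002,0,0,0,0,0],[-0.002,0.0,0,0,0,0],[-0.002,0,0,0,0,0],[0,0,0,0,0,0]]'
python3 - <<'E'
from st import *
c=choc()
cv2.imwrite("pics/s5.png",cv2.resize(c["image"][110:240,210:310,::-1],None,fx=4.5,fy=4.5,interpolation=cv2.INTER_CUBIC))
E
```

```text
time: 11.78
ee_pos: [0.5153, 0.0104, 0.0213]
eef_rot: [-0.036, 0.706, -0.706, 0.034]
ft_force: [-0.3, -0.2, -0.3]
width: 0.0003
tcp gauge xy mm [-45.3   0.3] z 21.3 F along/across [-0.4 -0.1] t 11.8
time: 12.12
ee_pos: [0.5224, 0.0111, 0.0213]
eef_rot: [-0.036, 0.706, -0.706, 0.034]
ft_force: [-0.4, 0.0, 0.4]
width: 0.0006
tcp gauge xy mm [-38.1   0.3] z 21.3 F along/across [-0.4  0.1] t 12.1
choc gauge mm [-9.  -1.3] size/ang [39.6 35.4  7.5]
```

View pics/s5.png

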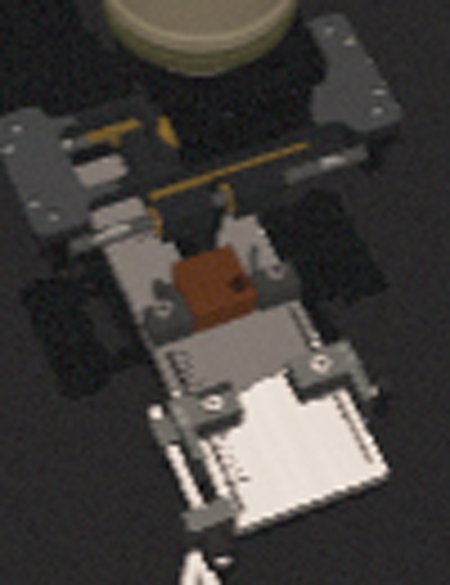

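```bash
python3 -m jog '[[-0.002,0,0,0,0,0],[-0.002,0.0,0,0,0,0],[-0.002,0,0,0,0,0],[-0.002,0,0,0,0,0],[-0.002,0,0,0,0,0]]'
python3 -c "import st"
python3 -m jog '[[-0.002,0,0,0,0,0],[-0.002,0.0,0,0,0,0],[-0.002,0,0,0,0,0],[-0.002,0,0,0,0,0],[-0.002,0,0,0,0,0],[-0.002,0,0,0,0,0],[0,0,0,0,0,0]]'
python3 -c "from st import *;choc();go(r,[*G,.0215],95.6)"
```

```text
time: 12.58
ee_pos: [0.5326, 0.0121, 0.0211]
eef_rot: [-0.036, 0.706, -0.706, 0.034]
ft_force: [-0.0, -0.8, 0.6]
width: 0.0003
tcp gauge xy mm [-27.9   0.3] z 21.1 F along/across [-0.1 -0.8] t 12.6
time: 13.17
ee_pos: [0.5463, 0.0134, 0.0211]
eef_rot: [-0.036, 0.706, -0.706, 0.034]
ft_force: [0.4, -0.1, -0.3]
width: 0.0009
tcp gauge xy mm [-14.1   0.3] z 21.1 F along/across [ 0.4 -0.1] t 13.2
choc gauge mm [15.  -0.9] size/ang [39.7 35.2  6.3]
t 13.2167 tcp [546.2  13.4  21.1] jaw -84.4 width 0.1 F [-0.3  0.3 -1. ]
shift tool mm [-14.3  -0.5   0.3] after turn [-14.3  -0.5   0.3] turn y deg 0.04 tilt fix [ 0.04 -0.    0.19]
```

```bash
python3 -m jog '[[-0.002,0,0,0,0,0],[-0.002,0.0,0,0,0,0],[-0.002,0,0,0,0,0],[-0.002,0,0,0,0,0],[-0.001,0,0,0,0,0],[-0.001,0,0,0,0,0]]'
python3 -c "import st"
python3 -m jog '[[-0.001,0,0,0,0,0],[-0.001,0.0,0,0,0,0],[-0.001,0,0,0,0,0]]'
python3 -c "import st"
```

```text
time: 13.72
ee_pos: [0.5568, 0.0144, 0.021]
eef_rot: [-0.036, 0.706, -0.706, 0.033]
ft_force: [-0.5, 0.4, 0.3]
width: 0.0004
tcp gauge xy mm [-3.6  0.3] z 21.0 F along/across [-0.5  0.4] t 13.7
time: 13.97
ee_pos: [0.5601, 0.0148, 0.0209]
eef_rot: [-0.036, 0.706, -0.706, 0.033]
ft_force: [0.5, -0.3, 0.7]
width: 0.0006
tcp gauge xy mm [-0.3  0.3] z 20.9 F along/across [ 0.5 -0.3] t 14.0
```

```bash
for i in 1 2 3; do python3 -m jog '[[-0.0007,0,0,0,0,0],[-0.0007,0,0,0,0,0]]' >/dev/null; python3 -c "import st"; done
```

```text
tcp gauge xy mm [1.2 0.3] z 20.9 F along/across [-1.1 -1. ] t 14.1
tcp gauge xy mm [2.1 0.3] z 20.8 F along/across [-6.3  0.4] t 14.3
tcp gauge xy mm [2.  0.3] z 20.6 F along/across [-5.5 -0.8] t 14.5
```

```bash
for i in 1 2 3; do python3 -m jog '[[-0.0006,0,0,0,0,0],[-0.0006,0,0,0,0,0]]' >/dev/null; python3 -c "import st"; done; python3 -c "from st import *;choc()"
```

```text
tcp gauge xy mm [2.  0.3] z 20.4 F along/across [-5.2  0.2] t 14.6
tcp gauge xy mm [2.  0.3] z 20.2 F along/across [-5.5  0.7] t 14.8
tcp gauge xy mm [1.9 0.3] z 20.1 F along/across [-4.6 -0.6] t 15.0
tcp gauge xy mm [1.9 0.3] z 20.1 F along/across [-4.6 -0.6] t 15.0
choc gauge mm [30.7 -1.2] size/ang [38.2 34.6  4.1]
```

```bash
python3 -m jog '[[0.003,-0.001,0,0,0,0],[0.005,-0.002,0,0,0,0],[0.004,-0.005,0,0,0,0],[0,-0.02,0,0,0,0],[0,-0.03,0,0,0,0],[0,-0.02,0,0,0,0],[0,-0.0,0,0,0,0],[0,0,0,0,0,0]]'
python3 - <<'E'
from st import *
c=choc()
cv2.imwrite("pics/s6.png",cv2.resize(c["image"][140:240,220:310,::-1],None,fx=6,fy=6,interpolation=cv2.INTER_CUBIC))
E
```

```text
time: 15.68
ee_pos: [0.5503, 0.014, 0.1029]
eef_rot: [0.04, -0.706, 0.707, -0.03]
ft_force: [0.3, -1.3, -0.5]
width: 0.0008
tcp gauge xy mm [-10.2   0.5] z 102.9 F along/across [ 0.2 -1.3] t 15.7
choc gauge mm [32.4 -1. ] size/ang [36.1 33.9  5. ]
```

View pics/s6.png

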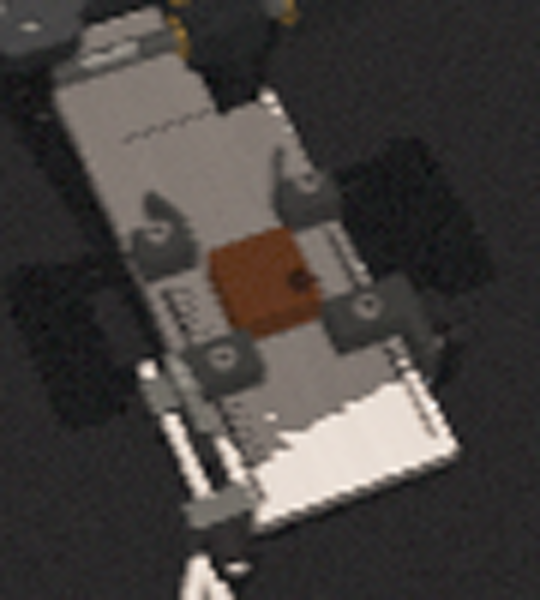

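```bash
python3 -m jog '[[-0.01,0,0.0,0,0,0],[-0.015,0,0,0,0,0],[-0.012,0,0,0,0,0],[-0.003,0,0,0,0,0],[0,0,0,0,0,0],[0,0.01,0,0,0,0],[0,0.02,0,0,0,0],[0,0.01,0,0,0,0],[0,0,0,0,0,0],[0,0,0,0,0,0]]' 0.3 8
python3 -c "from st import *;go(r,[*(G+.0315*e-.0003*n),.026],95.6)"
```

```text
time: 16.57
ee_pos: [0.5847, 0.0172, 0.0536]
eef_rot: [0.043, -0.706, 0.707, -0.027]
ft_force: [-0.5, -0.4, 0.7]
width: 0.0543
tcp gauge xy mm [24.5  0.3] z 53.6 F along/across [-0.5 -0.3] t 16.6
t 16.5667 tcp [584.7  17.2  53.6] jaw -84.3 width 54.3 F [-0.5 -0.4  0.7]
shift tool mm [-7.6 27.4  0.6] after turn [-7.6 27.4  0.6] turn y deg 0.09 tilt fix [-0.02  0.    1.25]
```

```bash
python3 -m jog '[[-0.0075,0,0.0,0,0,1.2],[0,0.01,0,0,0,0],[0,0.008,0,0,0,0],[0,0.006,0,0,0,0],[0,0.001,0,0,0,0],[0,0,0,0,0,0]]'
python3 -c "from st import *;go(r,[*(G+.0315*e-.0003*n),.026],95.6)"
```

```text
time: 17.07
ee_pos: [0.5935, 0.0179, 0.0275]
eef_rot: [0.034, -0.706, 0.706, -0.036]
ft_force: [0.3, 0.5, 0.0]
width: 0.0568
tcp gauge xy mm [33.3  0.2] z 27.5 F along/across [0.3 0.4] t 17.1
t 17.0667 tcp [593.5  17.9  27.5] jaw -84.3 width 56.8 F [0.3 0.5 0. ]
shift tool mm [1.8 1.5 0.5] after turn [1.8 1.5 0.5] turn y deg 0.08 tilt fix [-0.05  0.   -0.21]
```

```bash
python3 -m jog '[[0.0015,0.0012,0.0005,0,0,-0.2],[0,0,0,0,0,0],[0,0,0,0,0,0],[0,0,0,0,0,0],[0,0,0,0,0,0],[0,0,0,0,0,0],[0,0,0,0,0,0]]' -1 8
python3 -c "from st import *"
python3 -m jog '[[0,0,0,0,0,0],[0,-0.01,0,0,0,0],[0,-0.025,0,0,0,0],[0,-0.03,0,0,0,0],[0,-0.02,0,0,0,0],[0,0,0,0,0,0],[0,0,0,0,0,0]]'
python3 -c "
from st import *
go(r,[.501,.285,.11],75.4)"
```

```text
time: 17.65
ee_pos: [0.5922, 0.0173, 0.0268]
eef_rot: [0.035, -0.706, 0.707, -0.035]
ft_force: [0.0, 0.7, -0.7]
width: 0.0358
tcp gauge xy mm [31.9 -0.3] z 26.8 F along/across [0.1 0.7] t 17.6
time: 18.23
ee_pos: [0.5917, 0.0177, 0.1181]
eef_rot: [0.035, -0.706, 0.706, -0.035]
ft_force: [-0.1, -0.3, -1.2]
width: 0.0356
tcp gauge xy mm [31.4  0.1] z 118.1 F along/across [-0.2 -0.3] t 18.2
t 18.2333 tcp [591.7  17.7 118.1] jaw -84.3 width 35.6 F [-0.1 -0.3 -1.2]
shift tool mm [  63.5    8.  -275. ] after turn [ 155.1    8.  -235.8] turn y deg 20.33 tilt fix [-0.02  0.    0.02]
```

```bash
python3 -m jog '[[0,0,0,0,4,0],[0,0,0,0,6,0],[0,0,0,0,6,0],[0,0,0,0,4,0],[0,0,0,0,0,0],[0.015,0,-0.023,0,0,0],[0.0155,0,-0.0235,0,0,0],[0.0155,0,-0.0235,0,0,0],[0.0155,0,-0.0235,0,0,0],[0.0155,0,-0.0235,0,0,0],[0.0155,0,-0.0235,0,0,0],[0.0155,0,-0.0235,0,0,0]]'
python3 -c "
from st import *
go(r,[.501,.285,.11],75.4)"
```

```text
time: 19.23
ee_pos: [0.5269, 0.2015, 0.1128]
eef_rot: [-0.09, -0.699, 0.703, 0.093]
ft_force: [0.2, 0.1, -0.1]
width: 0.0358
tcp gauge xy mm [-15.1 189.4] z 112.8 F along/across [0.2 0.1] t 19.2
t 19.2333 tcp [526.9 201.5 112.8] jaw -104.8 width 35.8 F [ 0.2  0.1 -0.1]
shift tool mm [ 46.4   2.5 -74.1] after turn [ 46.1   2.5 -74.3] turn y deg -0.25 tilt fix [-0.37 -0.    0.24]
```

```bash
python3 -m jog '[[0.015,0,-0.022,-0.4,0,0.2],[0.014,0,-0.022,0,0,0],[0.008,0,-0.013,0,0,0],[0,0,0,0,0,0],[0,0,0,0,0,0]]'
python3 -c "
from st import *
go(r,[.501,.285,.045],75.4)"
```

```text
time: 19.65
ee_pos: [0.4989, 0.2761, 0.1108]
eef_rot: [0.081, 0.703, -0.701, -0.084]
ft_force: [0.5, -1.0, -0.4]
width: 0.0357
tcp gauge xy mm [-35.7 266.4] z 110.8 F along/across [ 0.4 -1.1] t 19.6
t 19.65 tcp [498.9 276.1 110.8] jaw -103.5 width 35.7 F [ 0.5 -1.  -0.4]
shift tool mm [-0.3 65.8 -9.1] after turn [-0.1 65.8 -9.1] turn y deg 1.15 tilt fix [0.09 0.   0.28]
```

```bash
python3 -m jog '[[0,0.01,-0.005,0.1,0,0.3],[0,0.02,-0.004,0,1.2,0],[0,0.02,0,0,0,0],[0,0.01,0,0,0,0],[0,0,0,0,0,0],[0,0,0,0,0,0]]'
python3 - <<'E'
from st import *
go(r,[.501,.285,.0145],75.4)
for nm in("scene","top"):
    c=r.camera(nm);np.savez(f"pics/{nm}7.npz",**c);P=cloud(c);q=c["image"].astype(int)
    for a,b in((.4575,.2957),(.5424,.273)):
        k=(np.hypot(P[...,0]-a,P[...,1]-b)<.028)&(P[...,2]>.019)&(P[...,2]<.0255)&(q[...,0]>q[...,2]*1.5);print(nm,rect(P[k]),k.sum(),P[k].mean(0)[:2] if k.any() else "")
    if nm=="scene":C=c
cv2.imwrite("pics/s7.png",cv2.resize(C["image"][80:180,310:400,::-1],None,fx=6,fy=6,interpolation=cv2.INTER_CUBIC))
E
```

```text
time: 20.15
ee_pos: [0.5038, 0.2797, 0.0454]
eef_rot: [-0.092, -0.7, 0.703, 0.09]
ft_force: [0.5, 0.4, 0.8]
width: 0.0358
tcp gauge xy mm [-30.4 269.4] z 45.4 F along/across [0.5 0.4] t 20.1
t 20.15 tcp [503.8 279.7  45.4] jaw -104.8 width 35.8 F [0.5 0.4 0.8]
shift tool mm [ 4.2 30.9 -4.6] after turn [ 4.2 30.9 -4.6] turn y deg -0.18 tilt fix [-0.21  0.   -0.14]
scene [462.8 309.    7.3  17.8  15.6] 10 [0.46246314 0.3084275 ]
scene [544.4 274.7  35.4  36.9  78.4] 155 [0.54536967 0.27405027]
top [447.2 300.1  37.2  28.7  59.3] 115 [0.45078359 0.29848769]
top [548.5 271.7  35.5  22.4  74.4] 121 [0.54953693 0.27163902]
```

View pics/s7.png

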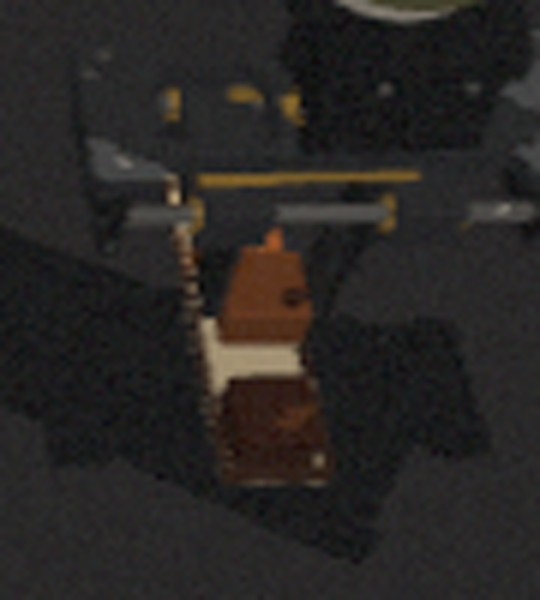

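```bash
python3 -m jog '[[0.004,0,-0.0045,-0.2,-0.2,-0.1],[0,0.005,0,0,0,0],[0,0.006,0,0,0,0],[0,0.003,0,0,0,0],[0,0,0,0,0,0],[0,0,0,0,0,0]]'
python3 -c "
from st import *
go(r,[.501,.285,.0145],75.4)"
```

```text
time: 20.75
ee_pos: [0.5031, 0.2867, 0.0339]
eef_rot: [0.092, 0.703, -0.7, -0.088]
ft_force: [-0.0, -0.3, -0.7]
width: 0.0357
tcp gauge xy mm [-30.5 276.5] z 33.9 F along/across [-0.1 -0.3] t 20.8
t 20.75 tcp [503.1 286.7  33.9] jaw -104.6 width 35.7 F [-0.  -0.3 -0.7]
shift tool mm [ 1.7 19.4  2.3] after turn [ 1.7 19.4  2.3] turn y deg 0.01 tilt fix [ 0.28 -0.   -0.28]
```

```bash
python3 -m jog '[[0.0017,0.003,0.0023,0.3,0,-0.3],[0,0.004,0,0,0,0],[0,0.001,0,0,0,0],[0,0,0,0,0,0],[0,0,0,0,0,0]]'
python3 - <<'E'
from st import *
go(r,[.501,.285,.0145],75.4)
for nm in("scene",):
    c=r.camera(nm);P=cloud(c);q=c["image"].astype(int);br=(q[...,0]>q[...,2]*1.5)
    for a,b,z in((.501,.285,r.read_state()["ee_pos"][2]+.0082),(.543,.274,.022)):
        k=(np.hypot(P[...,0]-a,P[...,1]-b)<.028)&(abs(P[...,2]-z)<.004)&br;print(nm,rect(P[k]),k.sum(),P[k].mean(0)[:2])
E
```

```text
time: 21.17
ee_pos: [0.5007, 0.2846, 0.025]
eef_rot: [-0.09, -0.701, 0.702, 0.09]
ft_force: [0.2, 0.9, 0.3]
width: 0.0356
tcp gauge xy mm [-33.1 274.6] z 25.0 F along/across [0.3 0.8] t 21.2
t 21.1667 tcp [500.7 284.6  25. ] jaw -104.6 width 35.6 F [0.2 0.9 0.3]
shift tool mm [-0.2 10.5 -0.5] after turn [-0.2 10.5 -0.5] turn y deg -0.0 tilt fix [-0.07  0.    0.05]
scene [501.3 283.9  38.3  35.3  74.2] 139 [0.50425995 0.28479032]
scene [540.3 275.5  34.5  48.6  77.1] 183 [0.54342674 0.27439915]
```

```bash
python3 -m jog '[[0,0.004,0,0,0,0],[0,0.003,0,0,0,0],[0,0,0,0,0,0]]'
python3 -m jog '[[0,0.0025,0,0,0,0],[0,0,0,0,0,0],[0,0,0,0,0,0]]'
python3 -c "
from st import *
go(r,[.501,.285,.0145],75.4)"
```

```text
time: 21.47
ee_pos: [0.501, 0.2846, 0.0177]
eef_rot: [-0.09, -0.701, 0.702, 0.09]
ft_force: [-0.1, 0.3, 0.1]
width: 0.0358
time: 21.72
ee_pos: [0.5009, 0.2846, 0.0147]
eef_rot: [-0.09, -0.701, 0.702, 0.09]
ft_force: [0.7, -0.6, -0.1]
width: 0.036
tcp gauge xy mm [-32.9 274.6] z 14.7 F along/across [ 0.6 -0.6] t 21.7
t 21.7167 tcp [500.9 284.6  14.7] jaw -104.6 width 36.0 F [ 0.7 -0.6 -0.1]
shift tool mm [-0.   0.2 -0.4] after turn [-0.   0.2 -0.4] turn y deg -0.0 tilt fix [-0.06 -0.    0.03]
```

Release and lift.

```bash
python3 -m jog '[[0,0.0005,0,0,0,0],[0,0,0,0,0,0],[0,0,0,0,0,0],[0,0,0,0,0,0],[0,0,0,0,0,0],[0,0,0,0,0,0],[0,-0.01,0,0,0,0],[0,-0.025,0,0,0,0],[0,-0.035,0,0,0,0],[0,-0.04,0,0,0,0],[0,-0.03,0,0,0,0],[0,0,0,0,0,0]]' 0.3
python3 -m jog '[[0,0,0.02,0,0,0],[0,0,0.035,0,0,0],[0,0,0.035,0,0,0],[0,0,0.035,0,0,0],[0,0,0.02,0,0,0],[0,0,0,0,0,0],[0,0,0,0,0,0]]'
python3 - <<'E'
from st import *
o=[]
for nm in("scene","top"):
    c=r.camera(nm);P=cloud(c);q=c["image"].astype(int);br=(q[...,0]>q[...,2]*1.5)
    for a,b in((.4575,.2957),(.501,.285),(.543,.274)):
        k=(np.hypot(P[...,0]-a,P[...,1]-b)<.021)&(abs(P[...,2]-.022)<.0035)&br;print(nm,P[k].mean(0),k.sum())
    im=c["image"][80:180,310:410] if nm=="scene" else c["image"][195:295,60:160]
    o.append(cv2.resize(im[:,:,::-1],None,fx=4,fy=4,interpolation=cv2.INTER_CUBIC))
cv2.imwrite("pics/s8.png",np.hstack(o))
E
```

```text
time: 22.72
ee_pos: [0.4992, 0.2844, 0.162]
eef_rot: [-0.088, -0.701, 0.702, 0.091]
ft_force: [0.5, 0.8, 0.3]
width: 0.0566
time: 23.3
ee_pos: [0.4623, 0.1416, 0.1695]
eef_rot: [0.09, 0.703, -0.7, -0.086]
ft_force: [0.0, 0.3, 0.3]
width: 0.0565
tcp gauge xy mm [-85.3 136. ] z 169.5 F along/across [0.1 0.3] t 23.3
scene [0.45939825 0.29663088 0.02184965] 128
scene [0.50143766 0.28392345 0.02164353] 134
scene [0.54449822 0.2739715  0.02173391] 147
top [nan nan nan] 0
top [nan nan nan] 0
top [0.55624395 0.28454724 0.02065579] 12<stdin>:6: RuntimeWarning: Mean of empty slice.
  ret = um.true_divide(
```

View pics/s8.png

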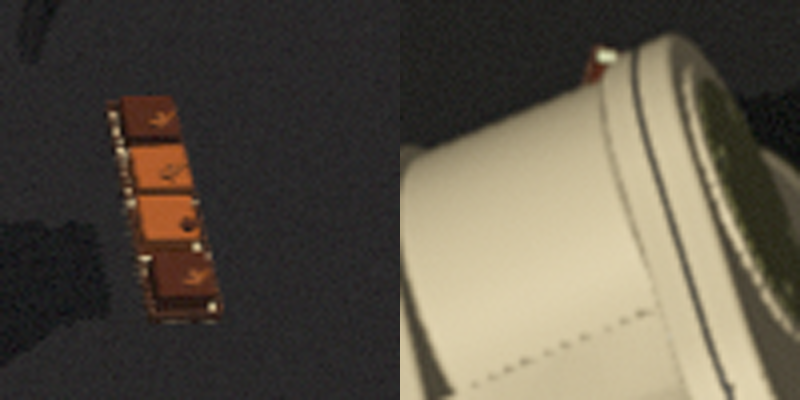

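```bash
python3 -c "
from bench import r
print(r.close_job())"
```

```text
the job is handed in; nothing more can be done
None
```

I checked the square chocolate on the gauge and put it in the empty cell of the gift box. The job was handed in at about 23.3 s, and no verdict was reported.

- **Go gap:** pushed with closed fingertips, the chocolate went through with no resistance above sensor noise (about 1 N).
- **No-go gap:** the jaws stopped it. I pressed for about 0.7 s; the wrist readings were 4.6–6.3 N. A picture afterwards showed it flush against both jaws.
- **Gift box:** the last scene picture shows it flat in the cell. Its centre is about 1.5 mm from the midpoint of its neighbours, and its top is level with theirs. The gripper was clear of everything.

**Problems and disagreements:**
- **First release:** I opened the fingers too little on the bed, so the chocolate was lifted back up about 60 mm, still level. I lowered it again and released it properly.
- **Camera offset:** the two cameras differed by 1.5–2.5 mm on the gauge's sideways position. I set the chocolate down between the two estimates.
- **Not confirmed:** the arm blocked the top camera's last view of the box. I did not measure the tongs or the other tray chocolates again at the end.

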